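# Sort the packing desk: tape, cartons and stamp

### The job

Tidy the packing desk: put the two rolls of tape into the divided tray, one lying flat in each pocket; stand the hand stamp upright, rubber down, in the middle of the ink pad; and stack the two cartons in the plain tray, the large one lying flat on the tray's floor and the small one flat on top of it, in the middle. Keep everything the way up it is now, and leave the stapler and the pen cup where they are.

Things in the scene. Friction and masses are not known exactly. Their poses are not given: they have to be found in the camera images.
- roll_a: one of two equal rolls of brown parcel tape: a ring 56 mm across and 48 mm tall with a 25 mm hole through it, lying flat (hole upright). Origin: centre of its underside, z up through the hole. 60 to 130 g. The two rolls are interchangeable.
- roll_b: the other roll of brown parcel tape, the same: 56 mm across, 48 mm tall, 25 mm hole. Origin: centre of its underside, z up.
- large_carton: the large closed cardboard carton, 110 mm long (its x), 60 mm wide (its y), 40 mm tall, with a paler tape strip along it. Origin: centre of its underside, z up. 150 to 310 g.
- small_carton: the small closed cardboard carton, 50 mm long (its x), 36 mm wide (its y), 30 mm tall, with a pale paper band across it. Origin: centre of its underside, z up. 75 to 155 g.
- stamp: hand stamp standing on its rubber face: a pale wooden block 56 mm (its x) by 28 mm (its y) and 20 mm tall, with a round wooden handle on its middle, 80 mm tall in all; the handle is thin (14 mm) at 32 mm height and a straight cylinder 24 mm across from 45 to 70 mm height. Origin: centre of the rubber face on the underside, z up through the handle. 55 to 110 g.
- tape_tray: divided tray: fixed shallow grey plastic tray, outside 180 mm (its x) by 92 mm (its y), 14 mm tall; floor and walls 4 mm thick; one wall across its middle, as tall as the rim, makes two square pockets 84 mm a side, whose centres lie 44 mm either way along its x from the middle. Origin: centre of its underside on the desk, z up.
- flat_tray: plain tray: fixed shallow white plastic tray without a divider, outside 158 mm (its x) by 118 mm (its y), 14 mm tall; floor and walls 4 mm thick. Origin: centre of its underside on the desk, z up.
- ink_pad: ink pad: fixed low steel plate 120 mm (its x) by 110 mm (its y), 10 mm tall, with a black pad 100 by 90 mm on its middle whose flat, firm top is 14 mm above the desk. Origin: centre of its underside on the desk, z up.
- stapler: black desk stapler, 140 mm long (its x), 36 mm wide, about 54 mm tall at most, loose: leave it alone. Origin: centre of its underside.
- pen_cup: dark round pen cup, 68 mm across and 70 mm tall, with pens standing up to 116 mm above the desk, loose: leave it alone. Origin: centre of its underside.
Things that resemble listed ones, but are neither listed nor needed, are in the scene too. Leave any red or yellow look-alike of the large_carton alone.

How it is judged:
By the outcome, as a careful person would: the job done as asked, in the order asked, and still so for the second after the job is handed in, with the robot touching nothing.
It also fails if it takes over 128 s, if anything falls off the work surface, if the arm or the gripper's body presses on something with over 40 N, if the wrist force passes 120 N, or if a joint passes its speed limit or range.

### The arm

A 6-joint arm with a two-finger parallel gripper is mounted at the origin on the work surface. World frame = base frame: x ahead of the robot, y to its left, z up, the work surface at z = 0. Lengths are in m, angles in rad, forces in N, time in s.
With the tool pointing down it reaches from about 0.35 to 0.775 m from the base axis. Payload 5.5 kg.
Tool frame: the origin (TCP) lies at the very end of the fingers, on their centre line; the grasp point (between the pads) lies 19 mm behind it; z points along the fingers, y is the line along which they close (so a half turn about z gives the same grasp; the last joint's range is limited). The gripper opens to 85 mm and grips with 20 to 120 N. Pads are 22 mm wide; open, the fingers measure 114 mm over their backs; the gripper's body (76 mm by 85 mm) begins 54 mm behind the grasp point. The pads swing forward as they close: fully open they stand 13 mm farther back than shut.
Start: joints at [-1.452, 0.313, 0.046, 1.304, 0, 1.431], TCP at [0.147, -0.556, 0.21] pointing down, gripper open.
Joint ranges: [-2.76, 2.76], [-0.86, 1.69], [-1.03, 1.26], [-2.2, 2.34], [-1.47, 1.5], [-3.14, 3.14]. Speed limits (rad/s): [2.57, 2.57, 3.14, 3.14, 3.14, 3.14].

### API

Orientations are given as a unit quaternion [w, x, y, z].
In Python, from workcell import env, cams, ticket, spotter gives the robot as it stands.
- The arm moves only by the tool jog_arm, never from a script. Its argument "increments" is a list that holds one entry, the list of rows, each a list of 7 numbers: the shift along the tool's x, y, z in units of 0.25 m (1.0 is 0.25 m), then the turn, a rotation vector about the tool's x, y, z in units of 180 degrees (1.0 is 180 degrees), then the closure in counts, from 0 (fully open) to 255 (shut). A call has 1 to 20 rows; each row shifts and turns the commanded pose from where the row before left it, along the tool's axes as they then stand; what a row does not reach is not made up. A row lasts 1/10 s, in which the tool goes at most 50 mm and 8.59 degrees, less where a joint would pass 70% of its speed; a pose out of reach is approached as far as the arm can. A call with a number of a shift or a turn outside -1 to 1 is refused whole. A call with a gripper value outside its range is refused whole. The fingers move at their own pace and stop on an object; "force" is the grip in N (left out, the last holds). Time passes only in rows, so rows that do not move let the fingers close. It gives the time, the measured TCP pose, the force, the opening and the grip force at its end, in the units of the state.
- env.get_state(): the state, without advancing time (a new reading comes with each control period).
- cams.read_camera(name): name is "scene" or "side" or "wrist"; returns a dict with "pixels" (420x560x3 uint8, red, green, blue), "fx", "fy", "cx", "cy" (pixels), "xyz" and "attitude" of the camera in the world; the wrist camera has in their place "mount" (4x4, takes a point from camera to tool coordinates, whose origin is the TCP and whose axes are the flange's). Camera axes: x right, y down, z forward; pixel columns grow to the right and rows downward; lengths in m; the calibration is good to about 2 mm. The wrist camera is an equidistant fisheye: a pixel r from the principal point sees the ray r / f radians off the axis. A picture is of the moment at which its call begins: read the wrist's pose just before it. There is no depth.
- ticket.hand_in(): hands the job in; it is judged then, once.
Trained networks look in the newest picture that a camera, given by its name, has taken for a name from the list of things; names that differ only in an ending like _2 or _b are one class to them, and where a whole thing is asked for, a point or a joint stands for the part that bears it (a point fixed in the world has none). Each returns a list of dicts, best first, with "conf" (0 to 1); they miss things now and then, are a little off and sometimes report something else, mostly with a low value. They report only what shows in the picture. A call takes as long as a camera call. They do not tell look-alikes from the thing itself.
- spotter.find_in(target, camera): "uv" ([column, row] in pixels, amid what is visible of it).
- spotter.cut_out(target, camera): "region" (420x560 bool, what is visible of it) and "uv" ([column, row] in pixels, amid what is visible of it).
- spotter.landmark_of(target, camera): "uv" ([column, row] in pixels: a listed point, or the origin of a listed thing).
The state is a dict: "clock": time; "joint_pos": joint angles; "qvel": joint speeds; "tau": joint torques, N m; "tcp_pos": TCP position; "orientation": TCP orientation; "wrist_force": force on the tool from outside, world axes, zero at the start; "ft_torque": the same for the moment, N m; "finger_gap": finger opening in m; "grip_force": force on a finger pad.
Only numpy, scipy, OpenCV 4.12 (cv2) and the standard library are available. Lean on these libraries where they do the work, as an engineer would, in place of code of your own. Each camera call takes 0.05 s, during which the arm holds its last target. There are 200 camera calls.

## Working session

There is one attempt and no reset: what is moved stays moved. The work goes in short steps, Python scripts to look and compute and a tool call to move; the robot and the scene stay as the last step left them, time stands still between calls to the robot, and variables do not carry over. Pictures are saved under pics/ and viewed, at most 16 in all, crops included, and the job is handed in when it is done.

Besides the shell and the picture viewer there is one more tool, called after "Call:" by a JSON object that holds its "name" and its "arguments". jog_arm: Moves the arm, as the interface text tells. Shifts and turns lie within -1 to 1; 1 stands for 0.25 m of shift or 180 degrees of turn. Its arguments: {"type":"object","properties":{"increments":{"type":"array"},"force":{"type":"number"}},"required":["increments"]}

```bash
ls; mkdir -p pics
cat > h.py <<'E'
import numpy as np, cv2
from workcell import env, cams, ticket, spotter
from scipy.spatial.transform import Rotation as R
def rot(att):
    a=np.array(att,float)
    return a if a.shape==(3,3) else R.from_quat([a[1],a[2],a[3],a[0]]).as_matrix()
def ray(im,uv,st=None):
    u,v=uv
    if 'mount' in im:
        x=(u-im['cx'])/im['fx'];y=(v-im['cy'])/im['fy'];r=np.hypot(x,y)+1e-12
        d=np.array([np.sin(r)*x/r,np.sin(r)*y/r,np.cos(r)])
        M=np.array(im['mount']);Rt=rot(st['orientation'])
        return np.array(st['tcp_pos'])+Rt@M[:3,3], Rt@M[:3,:3]@d
    d=np.array([(u-im['cx'])/im['fx'],(v-im['cy'])/im['fy'],1.])
    return np.array(im['xyz']),rot(im['attitude'])@d
def at_z(im,uv,z,st=None):
    o,d=ray(im,uv,st); return o+d*(z-o[2])/d[2]
def save(name,px,crop=None,scale=1):
    p=px[:,:,::-1]
    if crop: p=p[crop[1]:crop[3],crop[0]:crop[2]]
    cv2.imwrite('pics/'+name+'.png',cv2.resize(p,None,fx=scale,fy=scale,interpolation=cv2.INTER_CUBIC))
E
python3 - <<'E'
from h import *
print(env.get_state())
names=['roll_a','large_carton','small_carton','stamp','tape_tray','flat_tray','ink_pad','stapler','pen_cup']
H=dict(roll_a=.024,large_carton=.02,small_carton=.015,stamp=.03,tape_tray=.004,flat_tray=.004,ink_pad=.014,stapler=.025,pen_cup=.05)
for c in ['scene','side']:
    im=cams.read_camera(c); save(c,im['pixels'],scale=1.4)
    print(c,{k:np.round(v,3).tolist() for k,v in im.items() if k!='pixels'})
    for n in names:
        for f,z in ((spotter.find_in,H[n]),(spotter.landmark_of,0)):
            print(n,f.__name__,[(np.round(d['uv']).tolist(),round(d['conf'],2),at_z(im,d['uv'],z)[:2].round(3).tolist()) for d in f(n,c)][:5])
E
```

```text
pics
{'clock': 0.0, 'joint_pos': array([-1.45158852e+00,  3.14007049e-01,  4.49735447e-02,  1.30359343e+00,
        1.57300016e-05,  1.43118263e+00]), 'qvel': array([-5.66740555e-04,  7.65562718e-05,  1.60186621e-03, -2.36218540e-04,
        4.04462216e-04, -1.12824361e-03]), 'tau': array([-6.39149202e-04, -4.80628288e+01,  2.98532760e+01,  1.92880025e-02,
       -2.07450248e-04,  2.15816613e-05]), 'tcp_pos': array([ 0.14708845, -0.55530083,  0.2090029 ]), 'orientation': array([-9.15177524e-04,  9.91637694e-01,  1.29049783e-01,  1.72032395e-05]), 'wrist_force': array([-1.17499186,  0.53416599, -0.28296633]), 'ft_torque': array([-0.00473362,  0.05069871,  0.00217757]), 'grip_force': 0.0, 'finger_gap': 0.08540669414058424}
scene {'fx': 493.229, 'fy': 493.229, 'cx': 281.287, 'cy': 206.469, 'xyz': [0.975, -0.654, 1.02], 'attitude': [-0.333, 0.887, 0.302, -0.109]}
roll_a call [([377.0, 208.0], 0.89, [0.658, 0.189]), ([230.0, 255.0], 0.6, [0.451, -0.165])]
roll_a call [([375.0, 215.0], 0.7, [0.66, 0.185]), ([235.0, 260.0], 0.64, [0.457, -0.158])]
large_carton call [([117.0, 255.0], 0.93, [
[... 2172 characters left out ...]
0], 0.53, [0.685, -0.192])]
tape_tray call [([337.0, 162.0], 0.86, [0.495, -0.323])]
tape_tray call [([340.0, 164.0], 0.86, [0.485, -0.327]), ([231.0, 205.0], 0.73, [0.622, -0.002])]
flat_tray call [([231.0, 203.0], 0.7, [0.624, -0.006])]
flat_tray call [([230.0, 204.0], 0.88, [0.624, -0.003])]
ink_pad call [([187.0, 329.0], 0.96, [0.434, 0.347])]
ink_pad call [([189.0, 332.0], 0.79, [0.433, 0.343]), ([314.0, 198.0], 0.35, [0.463, -0.16])]
stapler call [([103.0, 281.0], 0.55, [0.663, 0.377])]
stapler call [([104.0, 287.0], 0.8, [0.669, 0.378])]
pen_cup call [([292.0, 121.0], 0.78, [0.684, -0.357])]
pen_cup call [([291.0, 133.0], 0.9, [0.688, -0.363]), ([259.0, 158.0], 0.74, [0.688, -0.204])]
```

View pics/scene.png

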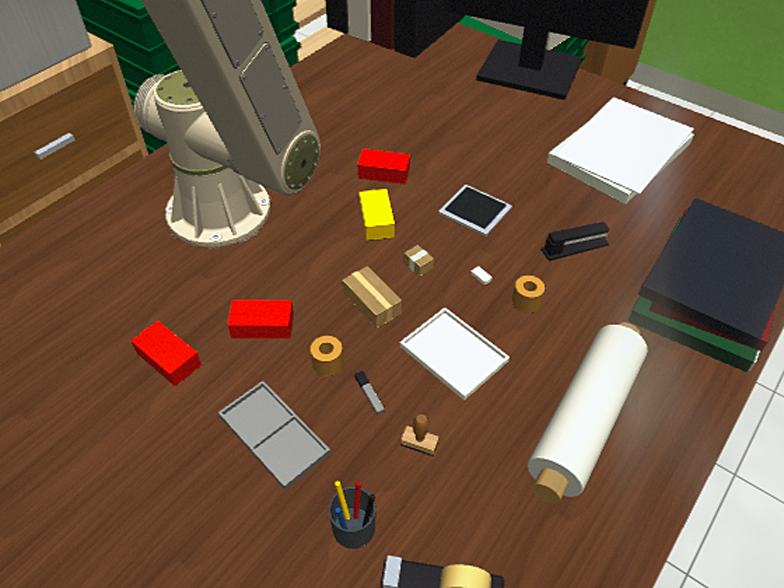

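View pics/side.png

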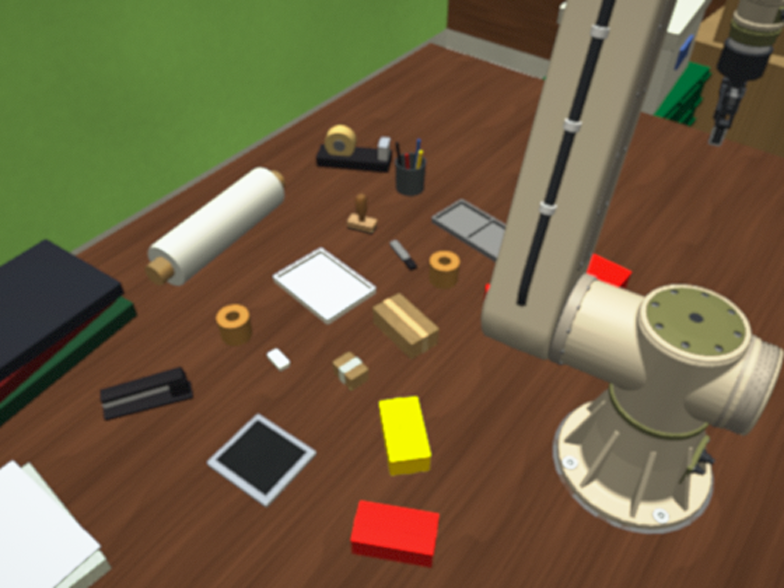

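The scene picture (1.4x) shows these:
- **Brown carton with paler strip:** (371,296).
- **Red look-alikes:** (384,166), (260,318) and (166,352).
- **Yellow look-alike:** (377,214).
- **Rolls:** (326,355) and (529,293).
- **Small carton:** (419,261).
- **Stamp:** (420,437).
- **Tape tray:** (274,433).
- **Flat tray:** (454,352).
- **Ink pad:** (476,209).

The brown box with the tape strip is the large_carton. I'll confirm it in a crop and fit the poses.

```bash
cat > fit.py <<'E'
from h import *
from scipy.optimize import minimize
def box(lx,ly,z0,z1): return np.array([[sx*lx/2,sy*ly/2,z] for sx in(1,-1) for sy in(1,-1) for z in(z0,z1)])
def cyl(r,z0,z1): return np.array([[r*np.cos(t),r*np.sin(t),z] for t in np.linspace(0,6.28,24) for z in(z0,z1)])
M=dict(roll=[cyl(.028,0,.048)],large_carton=[box(.11,.06,0,.04)],small_carton=[box(.05,.036,0,.03)],
 stamp=[box(.056,.028,0,.02),cyl(.007,.02,.045),cyl(.012,.045,.08)],tape_tray=[box(.18,.092,0,.014)],
 flat_tray=[box(.158,.118,0,.014)],ink_pad=[box(.12,.11,0,.01)])
def proj(im,P):
    q=(P-np.array(im['xyz']))@rot(im['attitude'])
    return np.c_[im['fx']*q[:,0]/q[:,2]+im['cx'],im['fy']*q[:,1]/q[:,2]+im['cy']]
def fit(key,obs,x0,z=0.):
    # obs: list (im,mask)
    def cost(p):
        c=0
        for im,m in obs:
            s=4; r=np.zeros((420*s,560*s),np.uint8)
            ca,sa=np.cos(p[2]),np.sin(p[2])
            for b in M[key]:
                P=b@np.array([[ca,sa,0],[-sa,ca,0],[0,0,1]])+[p[0],p[1],z]
                h=cv2.convexHull(((proj(im,P)+.5)*s*16).astype(np.int32)); cv2.fillConvexPoly(r,h,1,shift=4)
            r=r.reshape(420,s,560,s).mean((1,3)) if False else cv2.resize(r*255,(560,420),interpolation=cv2.INTER_AREA)/255.
            c+=1-np.minimum(r,m).sum()/np.maximum(r,m).sum()
        return c/len(obs)
    best=None
    for y in ([0] if key=='roll' else np.arange(0,np.pi,np.pi/6)):
        s=np.array([[0,0,0],[.012,0,0],[0,.012,0],[0,0,.3]])+[x0[0],x0[1],y]
        o=minimize(cost,s[0],method='Nelder-Mead',options=dict(initial_simplex=s,maxiter=70,xatol=2e-4,fatol=1e-4))
        if best is None or o.fun<best.fun: best=o
    return best.x,1-best.fun
E
cat > m1.py <<'E'
from fit import *
I={}
G=dict(roll_a=('roll',.452,-.158),roll_b=('roll',.659,.182),large_carton=('large_carton',.424,.003),small_carton=('small_carton',.442,.134),
 stamp=('stamp',.684,-.19),tape_tray=('tape_tray',.485,-.325),flat_tray=('flat_tray',.618,-.003),ink_pad=('ink_pad',.44,.34))
O={k:[] for k in G}
for c in ['scene','side']:
    im=cams.read_camera(c); I[c]=im
    for k,(key,x,y) in G.items():
        e=proj(im,np.array([[x,y,.02]]))[0]
        for d in spotter.cut_out('roll_a' if key=='roll' else k,c):
            if np.hypot(*(np.array(d['uv'])-e))<18: O[k].append((im,d['region'].astype(float))); break
save('crop',np.ascontiguousarray(I['scene']['pixels']),(160,100,400,290),3)
for k,(key,x,y) in G.items():
    if O[k]:
        p,s=fit(key,O[k],(x,y)); print(k,len(O[k]),p.round(4),'deg',round(np.degrees(p[2])%180,1),round(s,3), [fit(key,[o],(x,y))[0].round(3) for o in O[k]] if len(O[k])>1 else '')
    else: print(k,'none')
E
time python3 m1.py
```

```text
roll_a 2 [ 0.4555 -0.1591  0.2994] deg 17.2 0.908 [array([ 0.454, -0.159,  0.099]), array([ 0.458, -0.161, -0.084])]
roll_b 2 [ 0.662   0.1849 -0.0535] deg 176.9 0.928 [array([ 0.661,  0.184, -0.128]), array([ 0.664,  0.184, -0.155])]
large_carton 2 [ 4.285e-01  2.000e-04 -2.540e-01] deg 165.4 0.957 [array([ 0.428, -0.   ,  2.879]), array([4.290e-01, 1.000e-03, 2.891e+00])]
small_carton 2 [ 0.4408  0.1345 -0.2646] deg 164.8 0.923 [array([ 0.44 ,  0.135, -0.282]), array([ 0.441,  0.134, -0.267])]
stamp 2 [ 0.6777 -0.1862  3.4034] deg 15.0 0.864 [array([ 0.677, -0.187,  0.304]), array([ 0.678, -0.187,  0.135])]
tape_tray 2 [ 0.4768 -0.3204 -0.1594] deg 170.9 0.858 [array([ 0.476, -0.32 ,  2.989]), array([ 0.496, -0.324, -0.174])]
flat_tray 2 [ 6.2060e-01 -2.4000e-03  3.0008e+00] deg 171.9 0.961 [array([ 0.62 , -0.002, -0.144]), array([ 6.210e-01, -3.000e-03,  3.002e+00])]
ink_pad 2 [0.4436 0.3399 0.0288] deg 1.7 0.952 [array([0.443, 0.339, 0.038]), array([0.444, 0.34 , 0.033])]
real	3m3.454s
user	2m26.546s
sys	3m4.137s
```

View pics/crop.png

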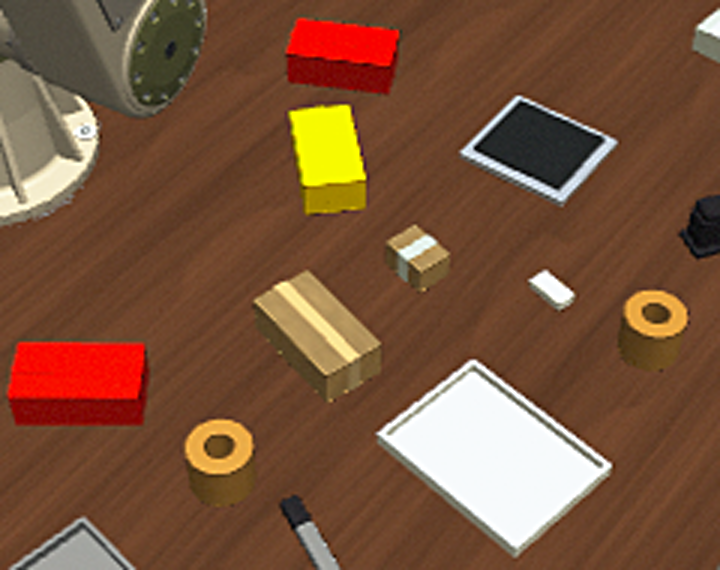

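The crop confirms that the brown carton with the pale strip is the large_carton. The red and yellow ones are look-alikes. The tape tray is partly hidden by the arm in the side view, so I use the scene fit. Moving above the first roll.

Call:
{"name": "jog_arm", "arguments": {"increments": [[[0.1228, -0.0936, 0, 0, 0, 0, 0], [0.1228, -0.0936, 0, 0, 0, 0, 0], [0.1228, -0.0936, 0, 0, 0, 0, 0], [0.1228, -0.0936, 0, 0, 0, 0, 0], [0.1228, -0.0936, 0, 0, 0, 0, 0], [0.1228, -0.0936, 0, 0, 0, 0, 0], [0.1228, -0.0936, 0, 0, 0, 0, 0], [0.1228, -0.0936, 0, 0, 0, 0, 0], [0.1228, -0.0936, 0, 0, 0, 0, 0], [0.1228, -0.0936, 0, 0, 0, 0, 0], [0.1228, -0.0936, 0, 0, 0, 0, 0], [0.1228, -0.0936, 0, 0, 0, 0, 0], [0.1228, -0.0936, 0, 0, 0, 0, 0], [0, 0, 0, 0, 0, 0, 0], [0, 0, 0, 0, 0, 0, 0]]], "force": 40}}

```text
clock: 4.3
tcp_pos: [0.4553, -0.159, 0.2098]
orientation: [0.0, 0.991, 0.13, -0.0]
wrist_force: [-0.5, 0.3, -0.7]
finger_gap: 0.0852
grip_force: 0.0
```

```bash
cat > go.py <<'E'
from h import *
def yaw_now(st):
    Rt=rot(st['orientation']); return np.degrees(np.arctan2(Rt[1,0],Rt[0,0]))
def go(x,y,z,yaw=None,rows=None):
    """units in tool axes: turn first (about tool z), then shift"""
    st=env.get_state(); Rt=rot(st['orientation']); y0=yaw_now(st); a=0
    if yaw is not None: a=-((yaw-y0+90)%180-90)
    Rt=Rt@R.from_rotvec([0,0,np.radians(a)]).as_matrix()
    s=Rt.T@(np.array([x,y,z])-st['tcp_pos'])/.25
    tilt=np.degrees(np.arccos(-Rt[2,2])); print('t',round(st['clock'],2),'tcp',st['tcp_pos'].round(4),'yaw',round(y0,2),'tilt',round(tilt,2),'turn',round(a/180,4),'shift',s.round(4),'norm',round(np.linalg.norm(s),3),'gap',round(st['finger_gap'],4),'grip',round(st['grip_force'],1),'q6',st['joint_pos'][5].round(2))
def wrist(name,key=None,z=0,view=None,landz=0):
    st=env.get_state(); im=cams.read_camera('wrist')
    if view: save(view,im['pixels'],scale=1.4)
    for f,zz in ((spotter.find_in,z),(spotter.landmark_of,landz)):
        print(name,[(np.round(d['uv']).tolist(),round(d['conf'],2),at_z(im,d['uv'],zz,st)[:2].round(4).tolist()) for d in f(name,'wrist')][:4])
    return im,st
E
python3 - <<'E'
from go import *
go(.4555,-.159,.1)
im,st=wrist('roll_a',z=.048,view='w1')
# centre of top ring: use mask, project min circle at top
for d in spotter.cut_out('roll_a','wrist')[:2]:
    m=d['region'].astype(np.uint8); c=cv2.findContours(m,0,2)[0]; c=max(c,key=cv2.contourArea)[:,0]
    P=np.array([at_z(im,p,.048,st)[:2] for p in c],np.float32); print(cv2.minEnclosingCircle(P),d['uv'])
E
```

```text
t 4.3 tcp [ 0.4553 -0.159   0.2098] yaw 14.97 tilt 0.03 turn 0.0 shift [ 9.000e-04 -1.000e-04  4.394e-01] norm 0.439 gap 0.0852 grip 0.0 q6 2.38
roll_a [([283.0, 179.0], 0.72, [0.4538, -0.1599]), ([149.0, 162.0], 0.17, [0.4367, -0.0148])]
roll_a [([280.0, 169.0], 0.56, [0.4531, -0.1569])]
((0.455202579498291, -0.15799494087696075), 0.030808789655566216) [281.4, 182.1]
```

View pics/w1.png

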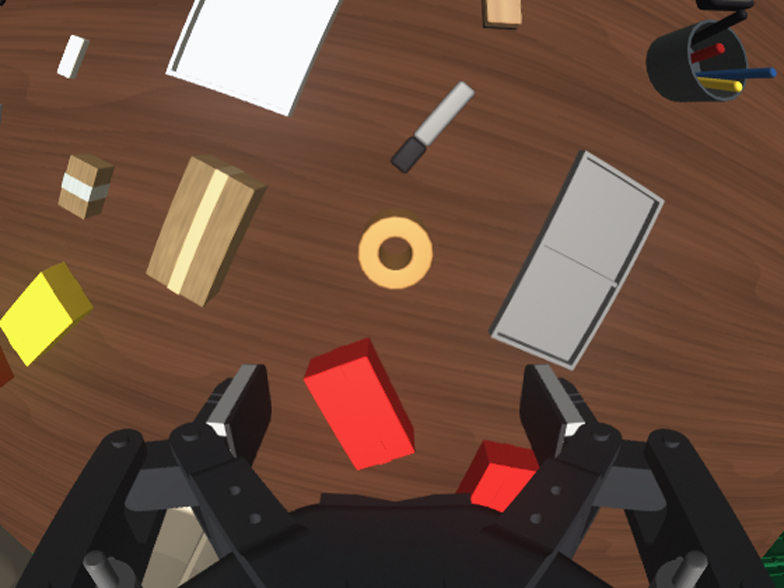

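The wrist view shows the roll centred at (396,253) and the tape tray's corners at (585,151), (663,201), (571,369) and (491,332). The position agrees within about 1 mm, so I descend and grip.

Call:
{"name": "jog_arm", "arguments": {"increments": [[[0, 0, 0.14, 0, 0, 0, 0], [0, 0, 0.14, 0, 0, 0, 0], [0, 0, 0.14, 0, 0, 0, 0], [0, 0, 0.14, 0, 0, 0, 0], [0, 0, 0.1, 0, 0, 0, 0], [0, 0, 0.07, 0, 0, 0, 0], [0, 0, 0.05, 0, 0, 0, 0], [0, 0, 0, 0, 0, 0, 0], [0, 0, 0, 0, 0, 0, 255], [0, 0, 0, 0, 0, 0, 255], [0, 0, 0, 0, 0, 0, 255], [0, 0, 0, 0, 0, 0, 255], [0, 0, 0, 0, 0, 0, 255], [0, 0, 0, 0, 0, 0, 255], [0, 0, 0, 0, 0, 0, 255]]], "force": 40}}

```text
clock: 6.0
tcp_pos: [0.4558, -0.1604, 0.0165]
orientation: [0.001, 0.992, 0.129, 0.001]
wrist_force: [-1.3, -0.5, 4.8]
finger_gap: 0.053
grip_force: 41.1
```

Run:
```python
from go import *
# tray pose from the wrist picture taken at the earlier pose
st=dict(tcp_pos=[.4553,-.159,.2098],orientation=[0,.9915,.1303,0]); im=cams.read_camera('wrist')
P=np.array([at_z(im,(u/1.4,v/1.4),.014,st)[:2] for u,v in((585,151),(663,201),(571,369),(491,332))])
print(P.round(3),P.mean(0).round(4)); d=(P[0]+P[1]-P[2]-P[3]); print(np.degrees(np.arctan2(d[1],d[0])))
print(np.linalg.norm(P-np.roll(P,1,0),axis=1).round(3))
go(.4555,-.158,.17)
```

```text
[[ 0.57  -0.29 ]
 [ 0.556 -0.38 ]
 [ 0.38  -0.351]
 [ 0.397 -0.261]] [ 0.4757 -0.3204]
-9.455036623916852
[0.175 0.091 0.178 0.092]
t 6.05 tcp [ 0.4558 -0.1605  0.0165] yaw 14.82 tilt 0.15 turn 0.0 shift [ 0.0021 -0.0085 -0.614 ] norm 0.614 gap 0.0537 grip 41.1 q6 2.38
```

Call:
{"name": "jog_arm", "arguments": {"increments": [[[0, 0, -0.1, 0, 0, 0, 255], [0, 0, -0.12, 0, 0, 0, 255], [0, 0, -0.1, 0, 0, 0, 255], [-0.0494, 0.1136, 0, 0, 0, 0, 255], [-0.0494, 0.1136, 0, 0, 0, 0, 255], [-0.0494, 0.1136, 0, 0, 0, 0, 255], [-0.0494, 0.1136, 0, 0, 0, 0, 255], [-0.0494, 0.1136, 0, 0, 0, 0, 255], [0, 0, 0, 0, 0, 0, 255], [0, 0, 0, 0, 0, 0, 255], [0, 0, 0, 0, 0, 0, 255]]]}}

```text
clock: 7.15
tcp_pos: [0.4316, -0.312, 0.0951]
orientation: [-0.0, 0.992, 0.129, -0.0]
wrist_force: [0.2, 0.4, -1.2]
finger_gap: 0.0528
grip_force: 42.9
```

Run:
```python
from go import *
go(.4323,-.3134,.0215)
```

```text
t 7.15 tcp [ 0.4316 -0.312   0.0951] yaw 14.85 tilt 0.02 turn 0.0 shift [0.0011 0.0063 0.2944] norm 0.295 gap 0.0528 grip 42.9 q6 2.11
```

Call:
{"name": "jog_arm", "arguments": {"increments": [[[0.0011, 0.006, 0.09, 0, 0, 0, 255], [0, 0, 0.09, 0, 0, 0, 255], [0, 0, 0.06, 0, 0, 0, 255], [0, 0, 0.04, 0, 0, 0, 255], [0, 0, 0.016, 0, 0, 0, 255], [0, 0, 0, 0, 0, 0, 255], [0, 0, 0, 0, 0, 0, 255], [0, 0, 0, 0, 0, 0, 60], [0, 0, 0, 0, 0, 0, 30], [0, 0, 0, 0, 0, 0, 0], [0, 0, 0, 0, 0, 0, 0], [0, 0, 0, 0, 0, 0, 0], [0, 0, -0.08, 0, 0, 0, 0], [0, 0, -0.12, 0, 0, 0, 0], [0, 0, -0.16, 0, 0, 0, 0], [0, 0, -0.16, 0, 0, 0, 0], [0, 0, 0, 0, 0, 0, 0]]]}}

```text
clock: 8.85
tcp_pos: [0.4351, -0.3168, 0.1568]
orientation: [0.004, 0.992, 0.129, 0.003]
wrist_force: [0.9, -0.3, 0.8]
finger_gap: 0.0854
grip_force: 0.0
```

Run:
```python
from go import *
im,st=wrist('roll_a',z=.052,landz=.004)
go(.662,.185,.16)
```

```text
roll_a [([281.0, 197.0], 0.74, [0.4318, -0.3164])]
roll_a []
t 9.0 tcp [ 0.4323 -0.3141  0.1506] yaw 14.83 tilt 0.01 turn 0.0 shift [ 1.3992 -1.6946 -0.0377] norm 2.198 gap 0.0855 grip 0.0 q6 2.1
```

Roll one is in its pocket at (.432,-.316), within tolerance. The last joint's range forces a re-orientation, so I turn the tool to yaw 165° now.

Call:
{"name": "jog_arm", "arguments": {"increments": [[[0, 0, -0.02, 0, 0, -0.0465, 0], [0, 0, -0.02, 0, 0, -0.0465, 0], [0, 0, 0, 0, 0, -0.0465, 0], [0, 0, 0, 0, 0, -0.0465, 0], [0, 0, 0, 0, 0, -0.0465, 0], [0, 0, 0, 0, 0, -0.0465, 0], [0, 0, 0, 0, 0, -0.0465, 0], [0, 0, 0, 0, 0, -0.0465, 0], [0, 0, 0, 0, 0, -0.0465, 0], [0, 0, 0, 0, 0, -0.0465, 0], [0, 0, 0, 0, 0, -0.0465, 0], [0, 0, 0, 0, 0, -0.0465, 0], [0, 0, 0, 0, 0, -0.0465, 0], [0, 0, 0, 0, 0, -0.0465, 0], [0, 0, 0, 0, 0, -0.0465, 0], [0, 0, 0, 0, 0, -0.0465, 0], [0, 0, 0, 0, 0, -0.0465, 0], [0, 0, 0, 0, 0, -0.0465, 0], [0, 0, 0, 0, 0, 0, 0]]]}}

```text
clock: 10.9
tcp_pos: [0.4315, -0.3133, 0.1589]
orientation: [-0.001, 0.126, 0.992, 0.001]
wrist_force: [-0.7, 1.0, -0.5]
finger_gap: 0.0855
grip_force: 0.0
```

Run:
```python
from go import *
go(.662,.185,.16,165.5)
```

```text
t 10.9 tcp [ 0.4315 -0.3133  0.1589] yaw 165.51 tilt 0.2 turn 0.0 shift [-3.9360e-01  2.1605e+00 -1.7000e-03] norm 2.196 gap 0.0855 grip 0.0 q6 -0.53
```

Call:
{"name": "jog_arm", "arguments": {"increments": [[[-0.0303, 0.1662, 0, 0, 0, 0, 0], [-0.0303, 0.1662, 0, 0, 0, 0, 0], [-0.0303, 0.1662, 0, 0, 0, 0, 0], [-0.0303, 0.1662, 0, 0, 0, 0, 0], [-0.0303, 0.1662, 0, 0, 0, 0, 0], [-0.0303, 0.1662, 0, 0, 0, 0, 0], [-0.0303, 0.1662, 0, 0, 0, 0, 0], [-0.0303, 0.1662, 0, 0, 0, 0, 0], [-0.0303, 0.1662, 0, 0, 0, 0, 0], [-0.0303, 0.1662, 0, 0, 0, 0, 0], [-0.0303, 0.1662, 0, 0, 0, 0, 0], [-0.0303, 0.1662, 0, 0, 0, 0, 0], [-0.0303, 0.1662, 0, 0, 0, 0, 0], [0, 0, 0, 0, 0, 0, 0], [0, 0, 0, 0, 0, 0, 0], [0, 0, 0, 0, 0, 0, 0]]]}}

```text
clock: 12.5
tcp_pos: [0.6623, 0.1832, 0.1598]
orientation: [-0.001, 0.127, 0.992, -0.001]
wrist_force: [-0.3, -1.4, -0.2]
finger_gap: 0.0856
grip_force: 0.0
```

```bash
cat >> go.py <<'E'
def circ(im,st,z,near):
    for d in spotter.cut_out('roll_a','wrist')[:3]:
        c=max(cv2.findContours(d['region'].astype(np.uint8),0,2)[0],key=cv2.contourArea)[:,0]
        P=np.array([at_z(im,p,z,st)[:2] for p in c],np.float32); print('circ',cv2.minEnclosingCircle(P),d['conf'])
E
python3 - <<'E'
from go import *
im,st=wrist('roll_a',z=.048); circ(im,st,.048,0)
go(.662,.185,.0145,165.5)
E
```

```text
roll_a [([284.0, 189.0], 0.74, [0.6589, 0.1859])]
roll_a [([284.0, 177.0], 0.79, [0.6597, 0.1856])]
circ ((0.6554664969444275, 0.1846088320016861), 0.03048318810760975) 0.68
t 12.7 tcp [0.6629 0.1828 0.1612] yaw 165.36 tilt 0.01 turn -0.0008 shift [0.006  0.0077 0.5869] norm 0.587 gap 0.0854 grip 0.0 q6 0.41
```

Call:
{"name": "jog_arm", "arguments": {"increments": [[[0.012, 0.008, 0.13, 0, 0, 0, 0], [0, 0, 0.14, 0, 0, 0, 0], [0, 0, 0.12, 0, 0, 0, 0], [0, 0, 0.1, 0, 0, 0, 0], [0, 0, 0.06, 0, 0, 0, 0], [0, 0, 0.03, 0, 0, 0, 0], [0, 0, 0, 0, 0, 0, 0], [0, 0, 0, 0, 0, 0, 255], [0, 0, 0, 0, 0, 0, 255], [0, 0, 0, 0, 0, 0, 255], [0, 0, 0, 0, 0, 0, 255], [0, 0, 0, 0, 0, 0, 255], [0, 0, 0, 0, 0, 0, 255], [0, 0, -0.1, 0, 0, 0, 255], [0, 0, -0.15, 0, 0, 0, 255], [0, 0, -0.15, 0, 0, 0, 255], [0, 0, -0.05, 0, 0, 0, 255], [0, 0, 0, 0, 0, 0, 255]]], "force": 40}}

```text
clock: 14.5
tcp_pos: [0.6627, 0.1872, 0.1318]
orientation: [0.003, 0.126, 0.992, 0.001]
wrist_force: [1.1, -0.1, -2.5]
finger_gap: 0.0533
grip_force: 42.3
```

Run:
```python
from go import *
go(.519,-.3274,.13,165.5)
```

```text
t 14.5 tcp [0.6627 0.1872 0.1318] yaw 165.49 tilt 0.36 turn -0.0 shift [ 4.1200e-02 -2.1366e+00  1.6000e-03] norm 2.137 gap 0.0533 grip 42.3 q6 0.41
```

Call:
{"name": "jog_arm", "arguments": {"increments": [[[0.0032, -0.1643, 0, 0, 0, 0, 255], [0.0032, -0.1643, 0, 0, 0, 0, 255], [0.0032, -0.1643, 0, 0, 0, 0, 255], [0.0032, -0.1643, 0, 0, 0, 0, 255], [0.0032, -0.1643, 0, 0, 0, 0, 255], [0.0032, -0.1643, 0, 0, 0, 0, 255], [0.0032, -0.1643, 0, 0, 0, 0, 255], [0.0032, -0.1643, 0, 0, 0, 0, 255], [0.0032, -0.1643, 0, 0, 0, 0, 255], [0.0032, -0.1643, 0, 0, 0, 0, 255], [0.0032, -0.1643, 0, 0, 0, 0, 255], [0.0032, -0.1643, 0, 0, 0, 0, 255], [0.0032, -0.1643, 0, 0, 0, 0, 255], [0, 0, 0, 0, 0, 0, 255], [0, 0, 0, 0, 0, 0, 255], [0, 0, 0, 0, 0, 0, 255], [0, 0, 0, 0, 0, 0, 255]]]}}

```text
clock: 16.2
tcp_pos: [0.5169, -0.3259, 0.1277]
orientation: [-0.001, 0.125, 0.992, 0.0]
wrist_force: [-0.4, 0.2, -1.3]
finger_gap: 0.0531
grip_force: 42.4
```

Run:
```python
from go import *
go(.519,-.3274,.021,165.5)
```

```text
t 16.2 tcp [ 0.5169 -0.3259  0.1277] yaw 165.59 tilt 0.08 turn 0.0005 shift [-0.0101 -0.004   0.427 ] norm 0.427 gap 0.0531 grip 42.4 q6 -0.44
```

Call:
{"name": "jog_arm", "arguments": {"increments": [[[-0.01, -0.004, 0.1, 0, 0, 0, 255], [0, 0, 0.12, 0, 0, 0, 255], [0, 0, 0.1, 0, 0, 0, 255], [0, 0, 0.06, 0, 0, 0, 255], [0, 0, 0.03, 0, 0, 0, 255], [0, 0, 0.016, 0, 0, 0, 255], [0, 0, 0, 0, 0, 0, 255], [0, 0, 0, 0, 0, 0, 255], [0, 0, 0, 0, 0, 0, 60], [0, 0, 0, 0, 0, 0, 30], [0, 0, 0, 0, 0, 0, 0], [0, 0, 0, 0, 0, 0, 0], [0, 0, 0, 0, 0, 0, 0], [0, 0, -0.08, 0, 0, 0, 0], [0, 0, -0.12, 0, 0, 0, 0], [0, 0, -0.16, 0, 0, 0, 0], [0, 0, -0.16, 0, 0, 0, 0], [0, 0, -0.1, 0, 0, 0, 0], [0, 0, 0, 0, 0, 0, 0], [0, 0, 0, 0, 0, 0, 0]]]}}

```text
clock: 18.2
tcp_pos: [0.5192, -0.3294, 0.1773]
orientation: [0.001, 0.126, 0.992, -0.0]
wrist_force: [0.3, -0.2, -0.9]
finger_gap: 0.0856
grip_force: 0.0
```

Run:
```python
from go import *
im,st=wrist('roll_a',z=.052,landz=.004); circ(im,st,.052,0)
save('w2',im['pixels'],scale=1.4)
go(.678,-.186,.18,165.5)
```

```text
roll_a [([272.0, 79.0], 0.97, [0.4201, -0.3123])]
roll_a [([277.0, 90.0], 0.93, [0.4294, -0.3116]), ([283.0, 174.0], 0.86, [0.5166, -0.327])]
circ ((0.5144312381744385, -0.32765865325927734), 0.030494851991534233) 0.83
circ ((0.4296264350414276, -0.3144204318523407), 0.028398899361491203) 0.7
t 18.4 tcp [ 0.5182 -0.3285  0.1751] yaw 165.49 tilt 0.18 turn -0.0001 shift [-0.4762  0.7119 -0.0201] norm 0.857 gap 0.0855 grip 0.0 q6 -0.44
```

View pics/w2.png

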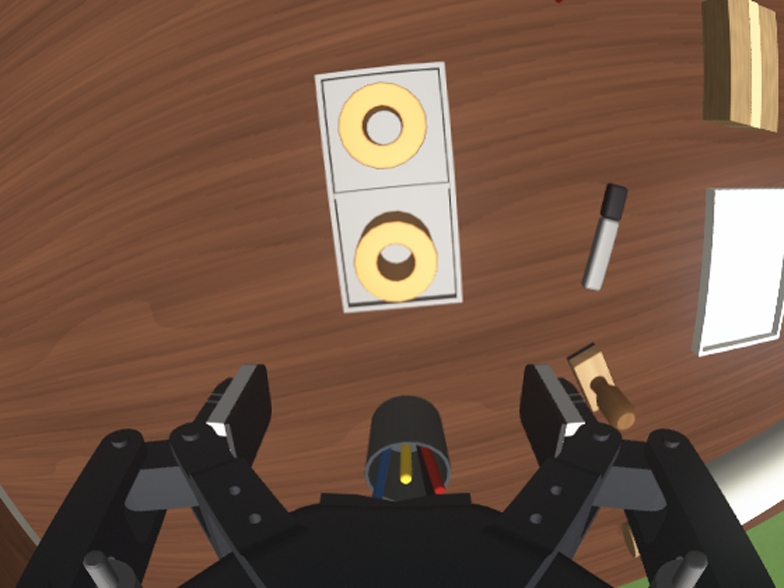

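Both rolls lie flat in their pockets at (382,126) and (396,255). Next, the stamp.

Call:
{"name": "jog_arm", "arguments": {"increments": [[[-0.0793, 0.1187, -0.003, 0, 0, 0, 0], [-0.0793, 0.1187, -0.003, 0, 0, 0, 0], [-0.0793, 0.1187, -0.003, 0, 0, 0, 0], [-0.0793, 0.1187, -0.003, 0, 0, 0, 0], [-0.0793, 0.1187, -0.003, 0, 0, 0, 0], [-0.0793, 0.1187, -0.003, 0, 0, 0, 0], [0, 0, 0, 0, 0, 0, 0], [0, 0, 0, 0, 0, 0, 0]]]}}

```text
clock: 19.2
tcp_pos: [0.6785, -0.1856, 0.1795]
orientation: [-0.001, 0.125, 0.992, 0.0]
wrist_force: [0.3, -0.2, -0.4]
finger_gap: 0.0856
grip_force: 0.0
```

Run:
```python
from go import *
im,st=wrist('stamp',z=.06,view='w3',landz=0)
go(.678,-.186,.04,165.5)
for c in ['scene','side']:
    im=cams.read_camera(c); 
    for d in spotter.cut_out('stamp',c)[:1]: print(c,d['uv'],d['conf'])
```

```text
stamp [([282.0, 178.0], 0.55, [0.6664, -0.1822])]
stamp [([282.0, 175.0], 0.83, [0.6772, -0.1854]), ([142.0, 215.0], 0.6, [0.6808, -0.3603])]
t 19.35 tcp [ 0.6778 -0.1874  0.1808] yaw 165.42 tilt 0.07 turn -0.0005 shift [-3.000e-04  5.900e-03  5.634e-01] norm 0.563 gap 0.0856 grip 0.0 q6 -0.13
scene [298.1, 311.9] 0.85
side [260.1, 154.1] 0.73
```

View pics/w3.png

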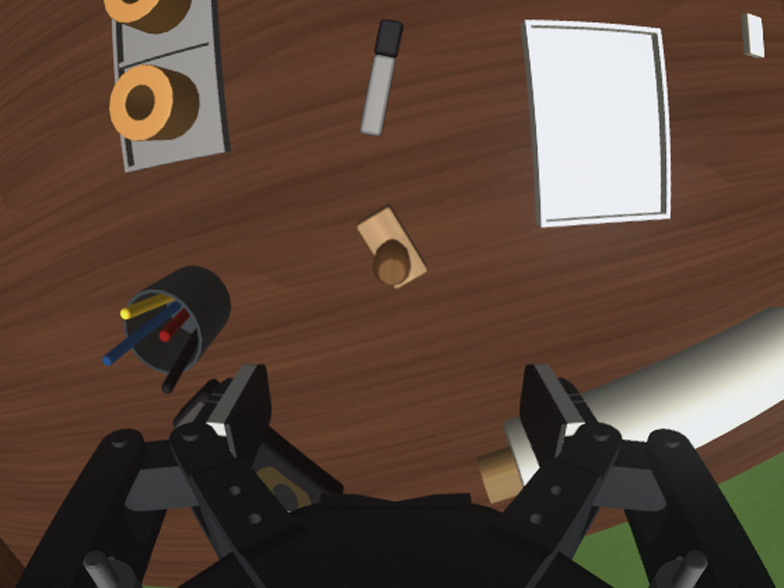

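Run:
```python
from go import *
st=env.get_state(); im=cams.read_camera('wrist')
P=np.array([at_z(im,(u/1.4,v/1.4),.02,st)[:2] for u,v in((388,207),(358,227),(400,288),(426,270))])
print(P.round(4),P.mean(0)); d=P[0]+P[1]-P[2]-P[3]; print(np.degrees(np.arctan2(d[1],d[0])),np.linalg.norm(P-np.roll(P,1,0),axis=1))
print(at_z(im,(391/1.4,270/1.4),.08,st))
go(.678,-.186,.037,165.5)
```

```text
[[ 0.645  -0.1837]
 [ 0.6536 -0.2086]
 [ 0.7067 -0.1906]
 [ 0.6978 -0.1683]] [ 0.67576893 -0.18782752]
-162.51982668439368 [0.05505949 0.02635846 0.05600012 0.02399186]
[ 0.67468488 -0.18876926  0.08      ]
t 19.6 tcp [ 0.6783 -0.1874  0.1817] yaw 165.42 tilt 0.02 turn -0.0005 shift [0.0029 0.0052 0.579 ] norm 0.579 gap 0.0855 grip 0.0 q6 -0.13
```

Call:
{"name": "jog_arm", "arguments": {"increments": [[[0.008, 0, 0.12, 0, 0, 0, 90], [0, 0, 0.14, 0, 0, 0, 90], [0, 0, 0.12, 0, 0, 0, 90], [0, 0, 0.1, 0, 0, 0, 90], [0, 0, 0.06, 0, 0, 0, 90], [0, 0, 0.035, 0, 0, 0, 90], [0, 0, 0, 0, 0, 0, 90], [0, 0, 0, 0, 0, 0, 150], [0, 0, 0, 0, 0, 0, 200], [0, 0, 0, 0, 0, 0, 255], [0, 0, 0, 0, 0, 0, 255], [0, 0, 0, 0, 0, 0, 255], [0, 0, 0, 0, 0, 0, 255], [0, 0, 0, 0, 0, 0, 255], [0, 0, -0.1, 0, 0, 0, 255], [0, 0, -0.15, 0, 0, 0, 255], [0, 0, -0.15, 0, 0, 0, 255], [0, 0, 0, 0, 0, 0.044, 255], [0, 0, 0, 0, 0, 0.044, 255], [0, 0, 0, 0, 0, 0, 255]]], "force": 40}}

```text
clock: 21.6
tcp_pos: [0.6768, -0.1859, 0.1379]
orientation: [0.0, 0.262, 0.965, 0.0]
wrist_force: [0.2, -0.5, -0.9]
finger_gap: 0.0218
grip_force: 39.4
```

Run:
```python
from go import *
go(.4436,.34,.14,149.6)
```

```text
t 21.6 tcp [ 0.6768 -0.1859  0.1379] yaw 149.63 tilt 0.01 turn 0.0002 shift [ 1.8691  1.3425 -0.0087] norm 2.301 gap 0.0218 grip 39.4 q6 0.15
```

Call:
{"name": "jog_arm", "arguments": {"increments": [[[0.1335, 0.0959, 0, 0, 0, 0, 255], [0.1335, 0.0959, 0, 0, 0, 0, 255], [0.1335, 0.0959, 0, 0, 0, 0, 255], [0.1335, 0.0959, 0, 0, 0, 0, 255], [0.1335, 0.0959, 0, 0, 0, 0, 255], [0.1335, 0.0959, 0, 0, 0, 0, 255], [0.1335, 0.0959, 0, 0, 0, 0, 255], [0.1335, 0.0959, 0, 0, 0, 0, 255], [0.1335, 0.0959, 0, 0, 0, 0, 255], [0.1335, 0.0959, 0, 0, 0, 0, 255], [0.1335, 0.0959, 0, 0, 0, 0, 255], [0.1335, 0.0959, 0, 0, 0, 0, 255], [0.1335, 0.0959, 0, 0, 0, 0, 255], [0.1335, 0.0959, 0, 0, 0, 0, 255], [0, 0, 0, 0, 0, 0, 255], [0, 0, 0, 0, 0, 0, 255], [0, 0, 0, 0, 0, 0, 255]]]}}

```text
clock: 23.3
tcp_pos: [0.4433, 0.339, 0.1373]
orientation: [-0.0, 0.261, 0.965, -0.0]
wrist_force: [-0.1, -0.1, -0.4]
finger_gap: 0.0215
grip_force: 39.5
```

Run:
```python
from go import *
im,st=wrist('ink_pad',z=.014,view='w4')
go(.4436,.34,.053,149.6)
```

```text
ink_pad [([289.0, 169.0], 0.78, [0.4297, 0.354])]
ink_pad [([283.0, 184.0], 0.67, [0.4422, 0.3403])]
t 23.45 tcp [0.4438 0.3385 0.1375] yaw 149.57 tilt 0.02 turn -0.0002 shift [0.0036 0.0048 0.338 ] norm 0.338 gap 0.0217 grip 39.5 q6 1.04
```

View pics/w4.png

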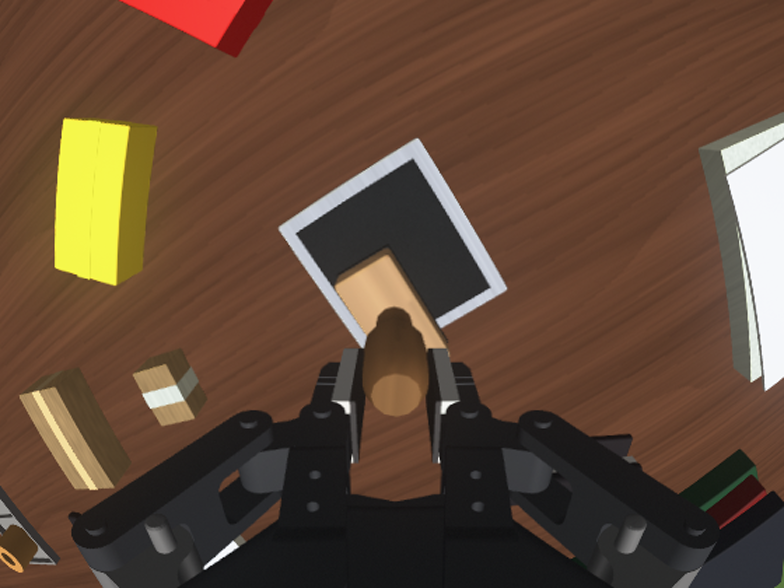

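Call:
{"name": "jog_arm", "arguments": {"increments": [[[0.003, 0.005, 0.1, 0, 0, 0, 255], [0, 0, 0.1, 0, 0, 0, 255], [0, 0, 0.08, 0, 0, 0, 255], [0, 0, 0.04, 0, 0, 0, 255], [0, 0, 0.016, 0, 0, 0, 255], [0, 0, 0.005, 0, 0, 0, 255], [0, 0, 0, 0, 0, 0, 255], [0, 0, 0, 0, 0, 0, 255]]]}}

```text
clock: 24.25
tcp_pos: [0.4441, 0.3412, 0.0533]
orientation: [0.001, 0.262, 0.965, 0.001]
wrist_force: [-0.6, -1.2, 2.2]
finger_gap: 0.0214
grip_force: 39.8
```

Run:
```python
from go import *
go(.4436,.34,.052,149.6); print(env.get_state()['wrist_force'])
```

```text
t 24.25 tcp [0.4441 0.3412 0.0533] yaw 149.62 tilt 0.1 turn 0.0001 shift [-0.0007 -0.0052  0.0054] norm 0.008 gap 0.0214 grip 39.8 q6 1.04
[-0.58928152 -1.20256805  2.17045574]
```

Call:
{"name": "jog_arm", "arguments": {"increments": [[[0, 0, 0, 0, 0, 0, 200], [0, 0, 0, 0, 0, 0, 120], [0, 0, 0, 0, 0, 0, 60], [0, 0, 0, 0, 0, 0, 30], [0, 0, 0, 0, 0, 0, 0], [0, 0, 0, 0, 0, 0, 0], [0, 0, -0.08, 0, 0, 0, 0], [0, 0, -0.14, 0, 0, 0, 0], [0, 0, -0.14, 0, 0, 0, 0], [0, 0, -0.1, 0, 0, 0, 0], [0, 0, -0.04, 0, 0, -0.044, 0], [0, 0, 0, 0, 0, -0.044, 0], [0, 0, 0, 0, 0, 0, 0], [0, 0, 0, 0, 0, 0, 0]]]}}

```text
clock: 25.65
tcp_pos: [0.443, 0.341, 0.177]
orientation: [-0.0, 0.128, 0.992, -0.0]
wrist_force: [-0.0, 0.5, -0.5]
finger_gap: 0.0853
grip_force: 0.0
```

Run:
```python
from go import *
im,st=wrist('stamp',z=.06,view='w5',landz=.014)
go(.4285,0,.17,165.5)
```

```text
stamp [([282.0, 181.0], 0.94, [0.4336, 0.3441])]
stamp [([286.0, 179.0], 0.78, [0.4436, 0.3451]), ([279.0, 177.0], 0.36, [0.4398, 0.3391])]
t 25.8 tcp [0.4429 0.341  0.1768] yaw 165.39 tilt 0.06 turn -0.0006 shift [-0.2857 -1.3349  0.0281] norm 1.365 gap 0.0856 grip 0.0 q6 0.77
```

View pics/w5.png

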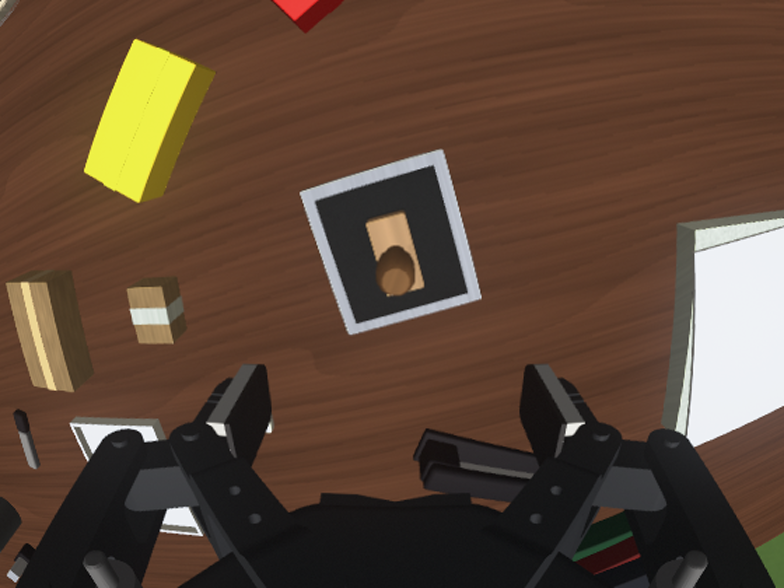

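The stamp stands mid-pad at (395,254), with the pad's corners around it centred near (393,242). Next, the large brown carton.

Call:
{"name": "jog_arm", "arguments": {"increments": [[[-0.0357, -0.1669, 0, 0, 0, 0, 0], [-0.0357, -0.1669, 0, 0, 0, 0, 0], [-0.0357, -0.1669, 0, 0, 0, 0, 0], [-0.0357, -0.1669, 0, 0, 0, 0, 0], [-0.0357, -0.1669, 0, 0, 0, 0, 0], [-0.0357, -0.1669, 0, 0, 0, 0, 0], [-0.0357, -0.1669, 0, 0, 0, 0, 0], [-0.0357, -0.1669, 0, 0, 0, 0, 0], [0, 0, 0, 0, 0, 0, 0], [0, 0, 0, 0, 0, 0, 0], [0, 0, 0, 0, 0, 0, 0]]]}}

```text
clock: 26.9
tcp_pos: [0.4285, 0.0006, 0.1772]
orientation: [-0.0, 0.126, 0.992, 0.0]
wrist_force: [0.7, 0.5, 0.3]
finger_gap: 0.0853
grip_force: 0.0
```

Run:
```python
from go import *
im,st=wrist('large_carton',z=.04,view='w6')
go(.4285,0,.01,165.5)
for d in spotter.cut_out('large_carton','wrist')[:2]:
    c=max(cv2.findContours(d['region'].astype(np.uint8),0,2)[0],key=cv2.contourArea)[:,0]
    P=np.array([at_z(im,p,.04,st)[:2] for p in c],np.float32); print(cv2.minAreaRect(P),d['conf'],d['uv'])
```

```text
large_carton [([13.0, 99.0], 0.74, [0.2414, -0.2779]), ([416.0, 33.0], 0.69, [0.3115, 0.1638]), ([282.0, 180.0], 0.62, [0.4234, 0.0026]), ([100.0, 111.0], 0.59, [0.3036, -0.1585])]
large_carton [([108.0, 109.0], 0.97, [0.2992, -0.1707]), ([281.0, 174.0], 0.94, [0.4258, 0.0]), ([9.0, 97.0], 0.91, [0.2204, -0.3246]), ([416.0, 24.0], 0.76, [0.2958, 0.1866])]
t 27.05 tcp [0.4286 0.0012 0.1773] yaw 165.61 tilt 0.01 turn 0.0006 shift [-0.0009 -0.0049  0.6691] norm 0.669 gap 0.0857 grip 0.0 q6 0.07
((0.29810670018196106, 0.17282527685165405), (0.0648256167769432, 0.10514270514249802), 46.0772705078125) 0.87 [417.8, 32.0]
((0.2358742654323578, -0.277300089597702), (0.05789073556661606, 0.11180645227432251), 70.97040557861328) 0.72 [11.5, 98.7]
```

View pics/w6.png

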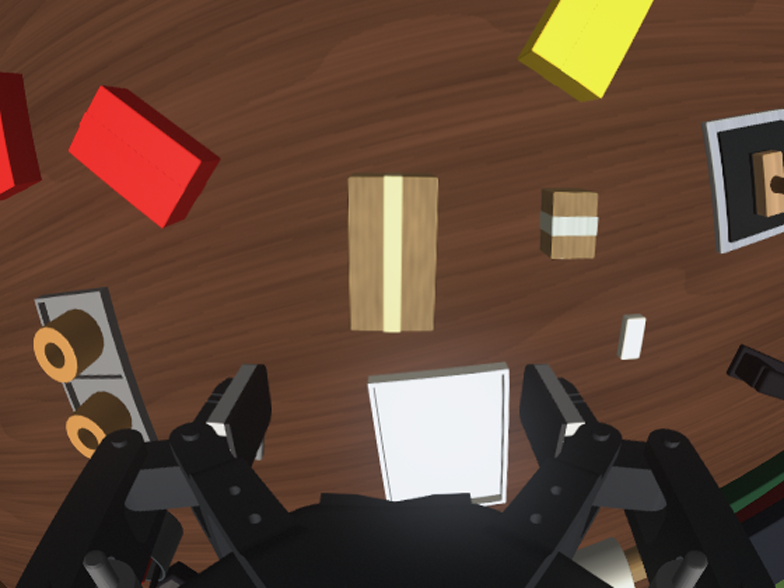

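The wrist view shows the brown carton square in the grip line at (393,254). Grasp it.

Call:
{"name": "jog_arm", "arguments": {"increments": [[[0, -0.004, 0.14, 0, 0, 0, 0], [0, 0, 0.16, 0, 0, 0, 0], [0, 0, 0.16, 0, 0, 0, 0], [0, 0, 0.11, 0, 0, 0, 0], [0, 0, 0.07, 0, 0, 0, 0], [0, 0, 0.035, 0, 0, 0, 0], [0, 0, 0, 0, 0, 0, 0], [0, 0, 0, 0, 0, 0, 40], [0, 0, 0, 0, 0, 0, 80], [0, 0, 0, 0, 0, 0, 120], [0, 0, 0, 0, 0, 0, 255], [0, 0, 0, 0, 0, 0, 255], [0, 0, 0, 0, 0, 0, 255], [0, 0, 0, 0, 0, 0, 255], [0, 0, -0.08, 0, 0, 0, 255], [0, 0, -0.12, 0, 0, 0, 255], [0, 0, -0.08, 0, 0, 0, 255], [0, 0, 0, 0, 0, 0, 255]]], "force": 55}}

```text
clock: 28.9
tcp_pos: [0.4313, -0.0014, 0.0819]
orientation: [0.003, 0.126, 0.992, -0.0]
wrist_force: [0.7, 0.1, -1.4]
finger_gap: 0.0574
grip_force: 59.7
```

Run:
```python
from go import *
go(.6206,-.0024,.078,171.8)
```

```text
t 28.9 tcp [ 0.4313 -0.0014  0.0819] yaw 165.49 tilt 0.4 turn -0.0351 shift [-0.7499  0.1042  0.021 ] norm 0.757 gap 0.0574 grip 59.7 q6 0.06
```

Call:
{"name": "jog_arm", "arguments": {"increments": [[[0, 0, 0, 0, 0, -0.035, 255], [-0.12, 0.0167, 0, 0, 0, 0, 255], [-0.15, 0.0208, 0, 0, 0, 0, 255], [-0.15, 0.0208, 0, 0, 0, 0, 255], [-0.15, 0.0208, 0, 0, 0, 0, 255], [-0.12, 0.0167, 0, 0, 0, 0, 255], [-0.06, 0.0084, 0, 0, 0, 0, 255], [0, 0, 0, 0, 0, 0, 255], [0, 0, 0, 0, 0, 0, 255], [0, 0, 0, 0, 0, 0, 255]]]}}

```text
clock: 29.9
tcp_pos: [0.6162, -0.0017, 0.078]
orientation: [-0.001, 0.072, 0.997, 0.0]
wrist_force: [-0.6, -0.1, -1.8]
finger_gap: 0.0573
grip_force: 59.7
```

Run:
```python
from go import *
im,st=wrist('flat_tray',z=.01,view='w7')
go(.6206,-.0024,.013,171.8)
```

```text
flat_tray [([269.0, 131.0], 0.6, [0.5567, -0.0021])]
flat_tray []
t 30.05 tcp [ 0.6169 -0.0018  0.0788] yaw 171.78 tilt 0.02 turn -0.0001 shift [-1.520e-02 -2.000e-04  2.631e-01] norm 0.264 gap 0.0576 grip 59.7 q6 0.01
```

View pics/w7.png

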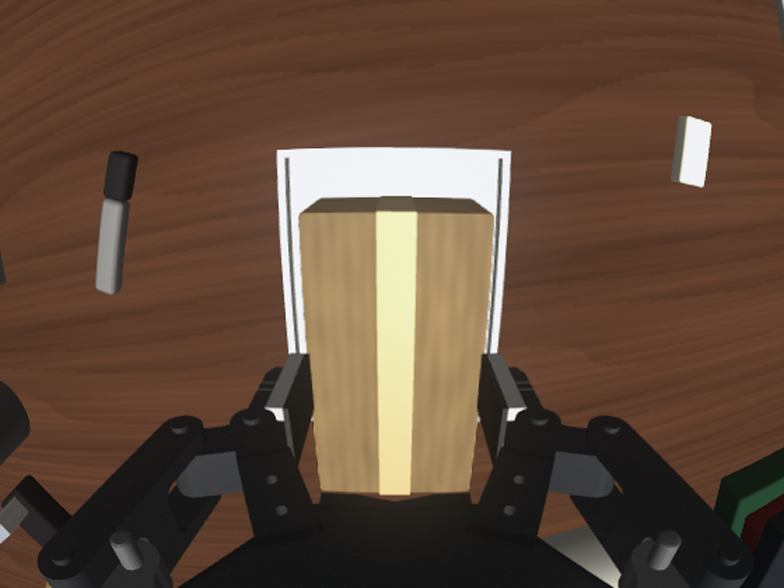

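The carton is square over the tray. Lower and release, opening only partly.

Call:
{"name": "jog_arm", "arguments": {"increments": [[[-0.015, 0, 0.05, 0, 0, 0, 255], [0, 0, 0.09, 0, 0, 0, 255], [0, 0, 0.07, 0, 0, 0, 255], [0, 0, 0.03, 0, 0, 0, 255], [0, 0, 0.02, 0, 0, 0, 255], [0, 0, 0.004, 0, 0, 0, 255], [0, 0, 0, 0, 0, 0, 255], [0, 0, 0, 0, 0, 0, 255]]]}}

```text
clock: 30.85
tcp_pos: [0.621, -0.0024, 0.0145]
orientation: [0.0, 0.072, 0.997, -0.0]
wrist_force: [-5.1, 0.3, 8.0]
finger_gap: 0.0573
grip_force: 61.0
```

Run:
```python
from go import *
go(.6206,-.0024,.013,171.8);print(env.get_state()['wrist_force'])
```

```text
t 30.85 tcp [ 0.621  -0.0024  0.0145] yaw 171.79 tilt 0.01 turn -0.0 shift [ 0.0016 -0.0004  0.0059] norm 0.006 gap 0.0573 grip 61.0 q6 0.01
[-5.10206373  0.3080023   7.98900647]
```

Call:
{"name": "jog_arm", "arguments": {"increments": [[[0, 0, 0, 0, 0, 0, 60], [0, 0, 0, 0, 0, 0, 45], [0, 0, 0, 0, 0, 0, 30], [0, 0, 0, 0, 0, 0, 25], [0, 0, 0, 0, 0, 0, 25], [0, 0, -0.06, 0, 0, 0, 25], [0, 0, -0.12, 0, 0, 0, 25], [0, 0, -0.16, 0, 0, 0, 0], [0, 0, -0.18, 0, 0, 0, 0], [0, 0, -0.14, 0, 0, 0.039, 0], [0, 0, 0, 0, 0, 0, 0], [0, 0, 0, 0, 0, 0, 0]]]}}

```text
clock: 32.05
tcp_pos: [0.6222, -0.0025, 0.1785]
orientation: [0.001, 0.132, 0.991, -0.0]
wrist_force: [0.0, 0.2, -0.2]
finger_gap: 0.0855
grip_force: 0.0
```

Run:
```python
from go import *
im,st=wrist('large_carton',z=.044,view='w8')
go(.4408,.1345,.16,164.9)
```

```text
large_carton [([284.0, 178.0], 0.89, [0.6151, 0.0018]), ([87.0, 2.0], 0.6, [0.3762, -0.1435])]
large_carton []
t 32.2 tcp [ 0.6203 -0.0023  0.1757] yaw 164.8 tilt 0.19 turn -0.0006 shift [0.8356 0.3413 0.0653] norm 0.905 gap 0.0857 grip 0.0 q6 0.13
```

View pics/w8.png

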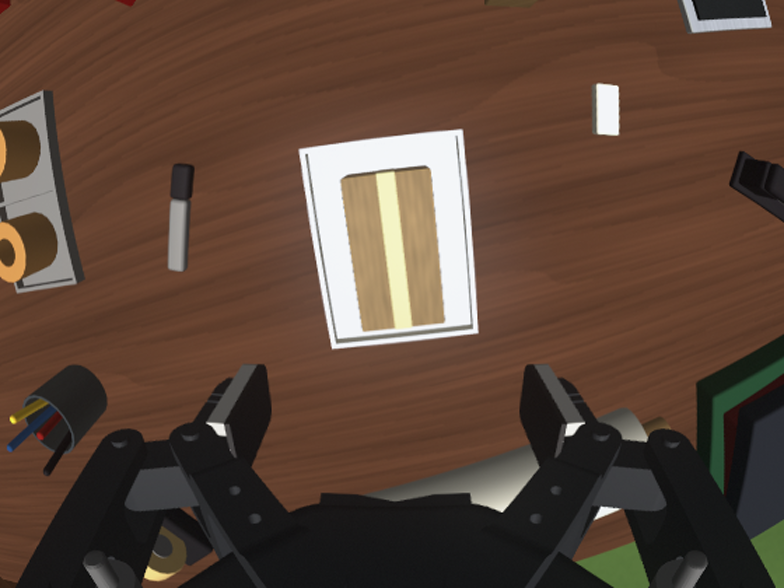

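The large carton lies flat, centred in the tray, with top corners (341,180), (430,167), (444,322) and (363,331). On to the small carton.

Call:
{"name": "jog_arm", "arguments": {"increments": [[[0.139, 0.0568, 0, 0, 0, 0, 0], [0.139, 0.0568, 0, 0, 0, 0, 0], [0.139, 0.0568, 0, 0, 0, 0, 0], [0.139, 0.0568, 0, 0, 0, 0, 0], [0.139, 0.0568, 0, 0, 0, 0, 0], [0.139, 0.0568, 0, 0, 0, 0, 0], [0, 0, 0, 0, 0, 0, 0], [0, 0, 0, 0, 0, 0, 0], [0, 0, 0, 0, 0, 0, 0]]]}}

```text
clock: 33.1
tcp_pos: [0.4432, 0.1342, 0.177]
orientation: [-0.0, 0.133, 0.991, -0.0]
wrist_force: [1.1, -0.6, 0.8]
finger_gap: 0.0853
grip_force: 0.0
```

Run:
```python
from go import *
im,st=wrist('small_carton',z=.03,view='w9')
for d in spotter.cut_out('small_carton','wrist')[:1]:
    c=max(cv2.findContours(d['region'].astype(np.uint8),0,2)[0],key=cv2.contourArea)[:,0]
    P=np.array([at_z(im,p,.03,st)[:2] for p in c],np.float32); print(cv2.minAreaRect(P),d['conf'],d['uv'])
s0=dict(tcp_pos=[.6203,-.0023,.1757],orientation=[0,.1317,.9913,0])
P=np.array([at_z(im,(u/1.4,v/1.4),.044,s0)[:2] for u,v in((341,180),(430,167),(444,322),(363,331))])
print('large',P.mean(0),np.degrees(np.arctan2(*(P[0]+P[1]-P[2]-P[3])[::-1])),np.linalg.norm(P-np.roll(P,1,0),axis=1))
go(.4408,.1345,.004,164.9)
```

```text
small_carton [([281.0, 176.0], 0.89, [0.436, 0.1354]), ([19.0, 305.0], 0.43, [0.5171, -0.3181])]
small_carton [([279.0, 172.0], 0.85, [0.4383, 0.132])]
((0.4357491731643677, 0.1353372484445572), (0.03722437843680382, 0.0541907362639904), 77.03813934326172) 0.77 [280.4, 174.6]
large [ 6.14341083e-01 -4.78147926e-04] 171.39509778456207 [0.10683921 0.05831274 0.10825579 0.05779467]
t 33.3 tcp [0.4433 0.134  0.1773] yaw 164.7 tilt 0.03 turn -0.0011 shift [ 1.02e-02 -3.00e-04  6.93e-01] norm 0.693 gap 0.0856 grip 0.0 q6 0.39
```

View pics/w9.png

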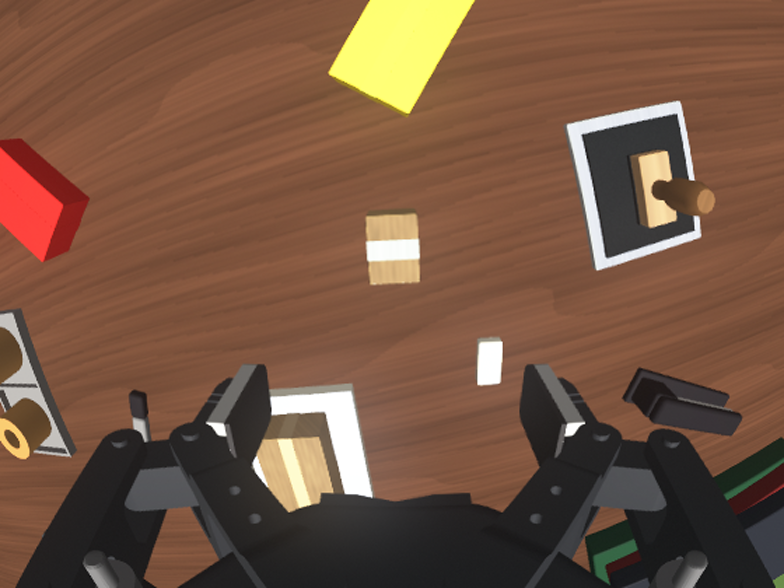

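The small carton with its pale band sits at (393,248), in the grip line. Grasp it.

Call:
{"name": "jog_arm", "arguments": {"increments": [[[0.01, 0, 0.14, 0, 0, 0, 70], [0, 0, 0.16, 0, 0, 0, 70], [0, 0, 0.16, 0, 0, 0, 70], [0, 0, 0.12, 0, 0, 0, 70], [0, 0, 0.07, 0, 0, 0, 70], [0, 0, 0.033, 0, 0, 0, 70], [0, 0, 0, 0, 0, 0, 70], [0, 0, 0, 0, 0, 0, 110], [0, 0, 0, 0, 0, 0, 150], [0, 0, 0, 0, 0, 0, 255], [0, 0, 0, 0, 0, 0, 255], [0, 0, 0, 0, 0, 0, 255], [0, 0, 0, 0, 0, 0, 255], [0, 0, 0, 0, 0, 0, 255], [0, 0, -0.1, 0, 0, 0, 255], [0, 0, -0.14, 0, 0, 0, 255], [0, 0, -0.14, 0, 0, 0, 255], [0, 0, 0, 0, 0, -0.038, 255], [0, 0, 0, 0, 0, 0, 255]]], "force": 45}}

```text
clock: 35.2
tcp_pos: [0.4416, 0.1355, 0.1037]
orientation: [0.002, 0.073, 0.997, 0.0]
wrist_force: [-0.4, -0.1, 0.2]
finger_gap: -0.0001
grip_force: 0.0
```

Run:
```python
from go import *
go(.62,-.002,.1,171.6)
```

```text
t 35.2 tcp [0.4416 0.1355 0.1037] yaw 171.64 tilt 0.23 turn 0.0002 shift [-0.7863 -0.4397  0.0174] norm 0.901 gap -0.0001 grip 0.0 q6 0.27
```

The fingers are shut on nothing, so the carton was missed or slipped. Open, rise and look.

Call:
{"name": "jog_arm", "arguments": {"increments": [[[0, 0, -0.1, 0, 0, 0, 0], [0, 0, -0.1, 0, 0, 0, 0], [0, 0, -0.1, 0, 0, 0, 0], [0, 0, 0, 0, 0, 0, 0], [0, 0, 0, 0, 0, 0, 0], [0, 0, 0, 0, 0, 0, 0]]]}}

```text
clock: 35.8
tcp_pos: [0.4393, 0.1351, 0.1756]
orientation: [-0.001, 0.074, 0.997, -0.0]
wrist_force: [-0.5, -0.6, 0.3]
finger_gap: 0.0847
grip_force: 0.0
```

Run:
```python
from go import *
im,st=wrist('small_carton',z=.03,view='w10')
go(.4408,.1345,.004,164.9)
```

```text
small_carton [([280.0, 178.0], 0.74, [0.4334, 0.1339]), ([8.0, 276.0], 0.23, [0.5137, -0.2974])]
small_carton [([283.0, 175.0], 0.87, [0.4373, 0.1365])]
t 35.95 tcp [0.4394 0.1351 0.1757] yaw 171.58 tilt 0.13 turn 0.0371 shift [-7.600e-03 -3.000e-04  6.867e-01] norm 0.687 gap 0.0853 grip 0.0 q6 0.27
```

View pics/w10.png

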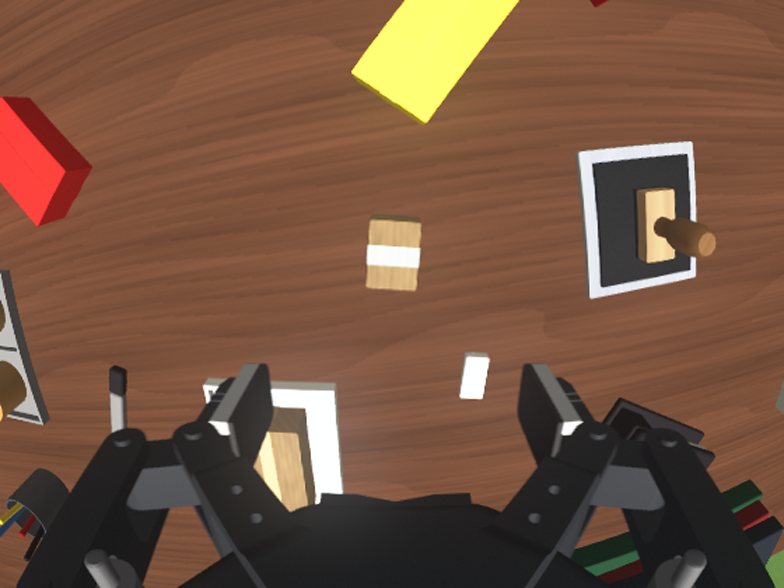

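The carton is still in place and upright at (393,254), so it slipped from the grip. I'll measure its yaw from its corners, then grasp lower and harder, checking before the lift.

Run:
```python
from go import *
st=env.get_state(); im=cams.read_camera('wrist')
P=np.array([at_z(im,(u/1.4,v/1.4),.03,st)[:2] for u,v in((370,220),(421,224),(417,291),(366,290))])
d=P[0]+P[1]-P[2]-P[3]; print(P.mean(0),np.degrees(np.arctan2(d[1],d[0])),np.linalg.norm(P-np.roll(P,1,0),axis=1))
go(.4408,.1345,.002,168.3)
```

```text
[0.43899927 0.13451301] 168.28894617737163 [0.05101587 0.03533856 0.04887847 0.03671714]
t 36.0 tcp [0.4396 0.1351 0.1759] yaw 171.58 tilt 0.11 turn 0.0182 shift [-0.0065 -0.001   0.6956] norm 0.696 gap 0.0854 grip 0.0 q6 0.27
```

Call:
{"name": "jog_arm", "arguments": {"increments": [[[0, -0.001, 0.14, 0, 0, 0.018, 70], [0, 0, 0.16, 0, 0, 0, 70], [0, 0, 0.16, 0, 0, 0, 70], [0, 0, 0.12, 0, 0, 0, 70], [0, 0, 0.07, 0, 0, 0, 70], [0, 0, 0.042, 0, 0, 0, 70], [0, 0, 0, 0, 0, 0, 70], [0, 0, 0, 0, 0, 0, 110], [0, 0, 0, 0, 0, 0, 140], [0, 0, 0, 0, 0, 0, 255], [0, 0, 0, 0, 0, 0, 255], [0, 0, 0, 0, 0, 0, 255], [0, 0, 0, 0, 0, 0, 255], [0, 0, 0, 0, 0, 0, 255], [0, 0, 0, 0, 0, 0, 255]]], "force": 60}}

```text
clock: 37.5
tcp_pos: [0.4414, 0.135, 0.0055]
orientation: [0.001, 0.101, 0.995, 0.0]
wrist_force: [-1.1, -0.1, 5.3]
finger_gap: 0.0329
grip_force: 59.0
```

Call:
{"name": "jog_arm", "arguments": {"increments": [[[0, 0, -0.02, 0, 0, 0, 255], [0, 0, -0.04, 0, 0, 0, 255], [0, 0, -0.06, 0, 0, 0, 255], [0, 0, -0.08, 0, 0, 0, 255], [0, 0, -0.1, 0, 0, 0, 255], [0, 0, -0.08, 0, 0, 0, 255], [0, 0, 0, 0, 0, 0, 255]]]}}

```text
clock: 38.2
tcp_pos: [0.4427, 0.1353, 0.1023]
orientation: [0.003, 0.101, 0.995, 0.001]
wrist_force: [0.5, -0.9, -0.8]
finger_gap: 0.0324
grip_force: 59.7
```

Run:
```python
from go import *
go(.62,-.002,.1,171.6)
```

```text
t 38.2 tcp [0.4427 0.1353 0.1023] yaw 168.37 tilt 0.36 turn -0.0179 shift [-0.7817 -0.4399  0.0134] norm 0.897 gap 0.0324 grip 59.7 q6 0.33
```

Call:
{"name": "jog_arm", "arguments": {"increments": [[[0, 0, 0, 0, 0, -0.018, 255], [-0.1, -0.0563, 0, 0, 0, 0, 255], [-0.13, -0.0732, 0, 0, 0, 0, 255], [-0.13, -0.0732, 0, 0, 0, 0, 255], [-0.13, -0.0732, 0, 0, 0, 0, 255], [-0.13, -0.0732, 0, 0, 0, 0, 255], [-0.1, -0.0563, 0, 0, 0, 0, 255], [-0.06, -0.0338, 0, 0, 0, 0, 255], [0, 0, 0, 0, 0, 0, 255], [0, 0, 0, 0, 0, 0, 255], [0, 0, 0, 0, 0, 0, 255]]]}}

```text
clock: 39.3
tcp_pos: [0.6158, -0.0014, 0.0984]
orientation: [-0.001, 0.073, 0.997, 0.0]
wrist_force: [-0.8, 1.3, -1.1]
finger_gap: 0.0328
grip_force: 59.7
```

Run:
```python
from go import *
go(.62,-.002,.048,171.6)
im,st=wrist('small_carton',z=.11,view='w11')
go(.62,-.002,.048,171.6)
```

```text
t 39.3 tcp [ 0.6158 -0.0014  0.0984] yaw 171.64 tilt 0.1 turn 0.0002 shift [-0.0174 -0.      0.2014] norm 0.202 gap 0.0328 grip 59.7 q6 0.01
small_carton [([282.0, 250.0], 0.75, [0.611, -0.0004])]
small_carton [([280.0, 240.0], 0.84, [0.6545, -0.008])]
t 39.45 tcp [ 0.6164 -0.0013  0.099 ] yaw 171.67 tilt 0.02 turn 0.0004 shift [-0.0149 -0.0007  0.204 ] norm 0.205 gap 0.0326 grip 59.7 q6 0.01
```

View pics/w11.png

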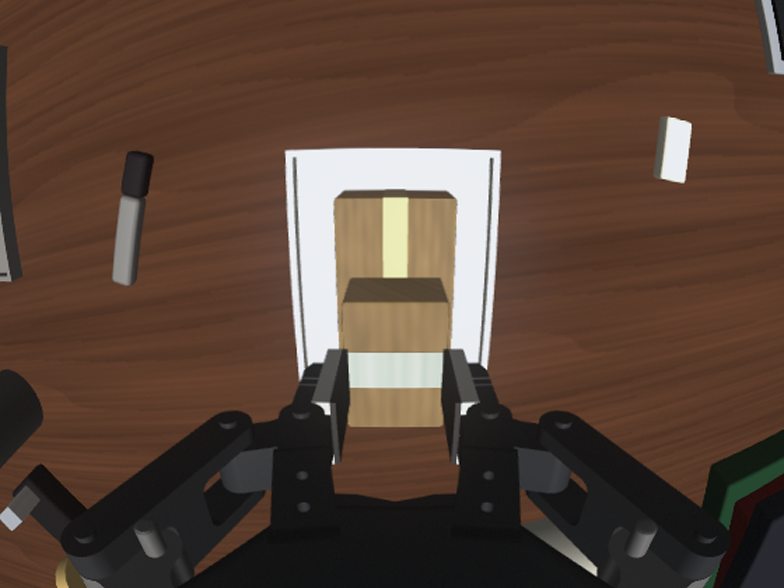

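Run:
```python
from go import *
im=cams.read_camera('wrist'); q=[0,.0725,.9974,0]
def f(c,z,t,z2=None):
    st=dict(tcp_pos=t,orientation=q)
    P=np.array([at_z(im,(u/1.4,v/1.4),z,st)[:2] for u,v in c]); X=rot(q).T[:2,:2]
    print((P.mean(0)-np.array(t)[:2])@rot(q)[:2,:2],np.linalg.norm(P-np.roll(P,1,0),axis=1))
f(((343,302),(449,302),(443,427),(347,427)),.126,[.6164,-.0013,.099])
f(((300,213),(494,213),(470,490),(320,492)),.110,[.6169,-.0018,.0788])
# large carton top in tray as seen now: far edge corners + tray
for c in ((334,198),(456,198)): print(at_z(im,(c[0]/1.4,c[1]/1.4),.044,dict(tcp_pos=[.6164,-.0013,.099],orientation=q)))
go(.62,-.002,.048,171.6)
```

```text
[0.00472348 0.00061115] [0.04919514 0.03425369 0.04919018 0.03534168]
[0.0047663  0.00073103] [0.10928286 0.0581426  0.10817257 0.05959449]
[ 0.55979034 -0.02250337  0.044     ]
[0.56834787 0.03614617 0.044     ]
t 39.5 tcp [ 0.6166 -0.0014  0.0991] yaw 171.66 tilt 0.0 turn 0.0004 shift [-0.014  -0.0004  0.2044] norm 0.205 gap 0.0327 grip 59.7 q6 0.01
```

The small carton sits in the grip exactly as the large one did, with the same 4.7 mm offset. Releasing at the same TCP position therefore centres it.

Call:
{"name": "jog_arm", "arguments": {"increments": [[[-0.0165, -0.002, 0.05, 0, 0, 0, 255], [0, 0, 0.06, 0, 0, 0, 255], [0, 0, 0.045, 0, 0, 0, 255], [0, 0, 0.025, 0, 0, 0, 255], [0, 0, 0.012, 0, 0, 0, 255], [0, 0, 0.006, 0, 0, 0, 255], [0, 0, 0, 0, 0, 0, 255], [0, 0, 0, 0, 0, 0, 255], [0, 0, 0, 0, 0, 0, 255]]]}}

```text
clock: 40.4
tcp_pos: [0.6216, -0.0033, 0.0497]
orientation: [0.001, 0.073, 0.997, -0.0]
wrist_force: [-0.5, 0.8, -2.4]
finger_gap: 0.0326
grip_force: 59.7
```

Call:
{"name": "jog_arm", "arguments": {"increments": [[[0, 0, 0.004, 0, 0, 0, 255], [0, 0, 0.003, 0, 0, 0, 255], [0, 0, 0, 0, 0, 0, 255], [0, 0, 0, 0, 0, 0, 255]]]}}

```text
clock: 40.8
tcp_pos: [0.6217, -0.0033, 0.0495]
orientation: [0.001, 0.073, 0.997, -0.0]
wrist_force: [-3.7, -0.6, 9.3]
finger_gap: 0.0329
grip_force: 61.6
```

Call:
{"name": "jog_arm", "arguments": {"increments": [[[0, 0, -0.002, 0, 0, 0, 255], [0, 0, 0, 0, 0, 0, 120], [0, 0, 0, 0, 0, 0, 90], [0, 0, 0, 0, 0, 0, 60], [0, 0, 0, 0, 0, 0, 30], [0, 0, 0, 0, 0, 0, 30], [0, 0, -0.06, 0, 0, 0, 30], [0, 0, -0.12, 0, 0, 0, 0], [0, 0, -0.16, 0, 0, 0, 0], [0, 0, -0.16, 0, 0, 0, 0], [0, 0, -0.1, 0, 0, 0, 0], [0, 0, 0, 0, 0, 0, 0], [0, 0, 0, 0, 0, 0, 0]]]}}

```text
clock: 42.1
tcp_pos: [0.6214, -0.0032, 0.1984]
orientation: [0.001, 0.073, 0.997, -0.0]
wrist_force: [-0.6, -0.4, -0.6]
finger_gap: 0.0856
grip_force: 0.0
```

Run:
```python
from go import *
st=env.get_state(); im=cams.read_camera('wrist'); s=cams.read_camera('scene')
a=im['pixels'][20:300,80:480]; b=s['pixels'][90:400,120:440]
h=560
A=cv2.resize(a,(400,280)); B=cv2.resize(b,(400,388))
out=np.zeros((388,800,3),np.uint8); out[:280,:400]=A; out[:,400:]=B; save('final',out)
go(.62,-.002,.2)
```

```text
t 42.2 tcp [ 0.6202 -0.0031  0.1965] yaw 171.61 tilt 0.15 turn 0.0 shift [ 0.0016  0.0042 -0.014 ] norm 0.015 gap 0.0853 grip 0.0 q6 0.01
```

View pics/final.png

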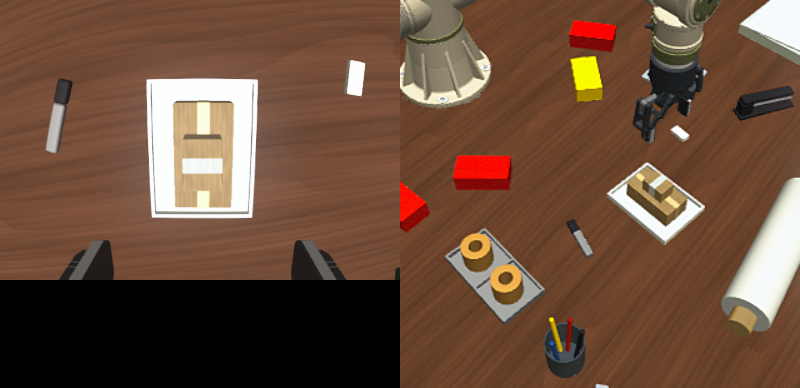

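The final view shows the cartons stacked and centred in the tray at (203,150) in the left half, and both rolls flat in their pockets in the right half. The stamp was last seen standing mid-pad in the earlier wrist view. Handing in.

```bash
python3 -c "
from workcell import ticket; print(ticket.hand_in())"
```

```text
the job is handed in; nothing more can be done
None
```

I handed the job in at about 42 s of robot time: both rolls lie flat in the divided tray, the stamp stands on the ink pad, and the small carton sits centred on the large one in the plain tray; the small carton slipped on the first grasp, staying upright, and was placed on the second.

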